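Shift the steriliser's valve lever to the blue slot

ROBOT

A 6-joint arm with a two-finger parallel gripper is mounted at the origin on the work surface. World frame = base frame: x ahead of the robot, y to its left, z up, the work surface at z = 0. Lengths are in m, angles in rad, forces in N, time in s.
With the tool pointing down it reaches from about 0.35 to 0.85 m from the base axis. Payload 8.1 kg.
Tool frame: the origin (TCP) lies at the very end of the fingers, on their centre line; the grasp point (between the pads) lies robot.hold_point_z behind it (robot.hold_point_z is the distance from the TCP to the grasp point, in m); z points along the fingers, y is the direction in which the jaws open and shut (so a half turn about z gives the same grasp; the last joint's range is limited). The gripper opens to 93 mm and grips with 3 to 60 N. Pads are 15 mm wide; open, the fingers measure 128 mm over their backs; the gripper's body (75 mm by 188 mm) begins 65 mm behind the grasp point.
Start: joints at [-1.259, 0.13, 1.488, -0, 1.523, -0.085], TCP at [0.232, -0.553, 0.219] pointing down, gripper open.
Joint ranges: [-2.96, 2.96], [-0.89, 2.26], [0.02, 2.5], [-1.34, 4.48], [0, 2.73], [-2.66, 2.66]. Speed limits (rad/s): [2.39, 2.39, 2.79, 3.14, 3.14, 3.14].

INTERFACE

Orientations are given as a rotation vector (axis times angle).
In Python, from plant import robot, cams gives the robot as it stands. The module is installed in compiled form; this text tells all that it offers.
- The arm moves only by the tool step_arm, never from a script. Its argument "deltas" is a list of rows, each an object with "offset": the shift along the tool's x, y, z in cm, a list of three; "roll": the turn about the tool's z in rad. In form: [{"offset": [x, y, z], "roll": roll}, ...]. A call has 1 to 12 rows; each row shifts and turns the commanded pose from where the row before left it, along the tool's axes as they then stand; what a row does not reach is not made up. A row lasts 1/8 s, in which the tool goes at most 62.5 mm and 10.7 degrees, less where a joint would pass 70% of its speed; a pose out of reach is approached as far as the arm can. A call with a gripper value outside its range is refused whole. "fingers" is the finger opening in cm, from 0 to 9.3, set as the call begins (left out, the last holds). The fingers move at their own pace and stop on an object; "grip_force" is the grip in N (left out, the last holds). Time passes only in rows, so rows that do not move let the fingers close. It gives the time, the measured TCP pose, the force and the opening at its end, in the units of the state.
- robot.read_state(): the state, without advancing time (a new reading comes with each control period).
- cams.read_camera(name): name is "scene" or "side" or "wrist"; returns a dict with "pixels" (384x512x3 uint8, red, green, blue), "fx", "fy", "cx", "cy" (pixels), "extrinsics" (4x4, takes a point from world to camera coordinates). Camera axes: x right, y down, z forward; pixel columns grow to the right and rows downward; lengths in m; the calibration is good to about 2 mm. The wrist camera is an equidistant fisheye: a pixel r from the principal point sees the ray r / f radians off the axis. A picture is of the moment at which its call begins. There is no depth.
- robot.close_job(): hands the job in, once; it reports no verdict.
Trained networks look in a picture, given as the dict that the camera call returned (one of the last four; its "shot" number tells which), for a name from the list of things; names that differ only in an ending like _2 or _b are one class to them, and where a whole thing is asked for, a point or a joint stands for the part that bears it (a point fixed in the world has none). Each returns a list of dicts, best first, with "score" (0 to 1); they miss things now and then, are a little off and sometimes report something else, mostly with a low value. They report only what shows in the picture. A call takes as long as a camera call.
- cams.boxes_of(picture, thing): "xy" ([column, row] in pixels, amid what is visible of it).
- cams.silhouettes(picture, thing): "mask" (384x512 bool, what is visible of it) and "xy" ([column, row] in pixels, amid what is visible of it).
- cams.pinpoint(picture, thing): "xy" ([column, row] in pixels: a listed point, or the origin of a listed thing).
The state is a dict: "t": time; "q": joint angles; "dq": joint speeds; "joint_torque": joint torques, N m; "tool_pos": TCP position; "orientation": TCP orientation; "force": force on the tool from outside, world axes, zero at the start; "wrist_torque": the same for the moment, N m; "opening": finger opening in m.
Only numpy, scipy, OpenCV 4.12 (cv2) and the standard library are available. Lean on these libraries where they do the work, as an engineer would, in place of code of your own. Each camera call takes 0.05 s, during which the arm holds its last target. There are 200 camera calls.

TASK

The steriliser's valve lever stands parked somewhere along the rest column of its gate, the one with plain grey tiles at both ends. With the fingers, push its black knob through the gate and fully home into the slot marked by the blue tile, without running it into any other coloured slot on the way, and leave it there. Only push: do not pinch the knob between the fingers or force it hard against the gate, and leave everything else on the bench where it is.

Things in the scene. Friction and masses are not known exactly. Their poses are not given: they have to be found in the camera images.
- gate: The valve unit, fixed: a white box 200 (x) x 170 (y) mm under a steel gate plate whose top is 90 mm above its origin (centre of its underside, on the work surface). At yaw 0 its x points away from the robot and its y to the left: far, near, left and right below are along these axes.
- gate_top (a point): Centre of the gate plate's top. A double-H slot is cut through it: a cross channel along y through this point and three columns along x, all 18 mm wide: rest column (grey tiles at both ends) at y = +26 mm, middle column at y = 0, right column at y = -26 mm. Columns end at x = +-32 mm; 8 mm teeth with rounded tips part them. The four coloured tiles mark the other columns' ends, in changing order.
- blue_tile: The blue tile, 46 x 23 x 3 mm, flat on the gate plate just beyond the end of the slot it marks; origin at the centre of its underside. In the gate's frame it lies at x = +60 mm (far slot) or -60 mm (near slot), y = 0 (middle column) or -26 mm (right column). The other tiles are green, yellow and red.
- knob_center (a point): Centre of the lever's black knob, a square grip 36 x 36 mm, 40 mm high, its faces along the gate's axes and leaning with the 12 mm steel rod. The rod pivots at the gate's centre, 12 mm above the work surface; the knob's centre is 152 mm along it: 164 mm up when upright, some 14 mm lower at a corner slot. The knob travels about 50 mm each way, twice the rod's travel in the gate.
- cross (a joint): Sideways lean of the lever in rad, along the gate's y: about +0.33 in the rest column, 0 in the middle column, -0.33 in the right column, with about 0.04 of play either way. About 2 N at the knob moves it, and it stays where it is left.
- shift (a joint): Lean of the lever in rad along the gate's x: positive away into the far slots, 0 in the cross channel (free to go sideways within about 0.04), +0.31 to +0.33 fully home in a far slot, -0.31 to -0.33 in a near slot. About 2 N at the knob moves it, and it stays where it is left. It starts anywhere along the rest column.
- cheek_far: one of the four side faces of the knob, that towards the gate's +x; origin at the knob's centre
- cheek_near: one of the four side faces of the knob, that towards the gate's -x; origin at the knob's centre
- cheek_left: one of the four side faces of the knob, that towards the gate's +y; origin at the knob's centre
- cheek_right: one of the four side faces of the knob, that towards the gate's -y; origin at the knob's centre
- knob: the whole knob, its origin at its centre (as point knob_center), its z along the rod
- tape: bystander: roll of indicator tape lying flat, 100 mm across, 25 mm high; origin under its centre
- vial: bystander: small amber jar, 40 mm across, 60 mm high; origin under its centre
- bowl: bystander: metal bowl, 140 mm across, 45 mm high; origin under its centre
- brush: bystander: cleaning brush with a blue handle lying flat, 180 mm long; origin under its middle
- pouches: bystander: cardboard box of pouches, 130 x 90 x 60 mm; origin under its centre
- bottle: bystander: clear bottle with a blue cap, 72 mm across, 190 mm high; origin under its centre
- cup: bystander: metal cup, 80 mm across, 90 mm high; origin under its centre

How it is judged:
By the outcome, as a careful person would: the job done as asked, in the order asked, and still so for the second after the job is handed in, with the robot touching nothing.
It also fails if it takes over 70 s, if anything falls off the work surface, if the arm or the gripper's body presses on something with over 40 N, if the wrist force passes 120 N, or if a joint passes its speed limit or range.

## Working session

There is one attempt and no reset: what is moved stays moved. The work goes in short steps, Python scripts to look and compute and a tool call to move; the robot and the scene stay as the last step left them, time stands still between calls to the robot, and variables do not carry over. Pictures are saved under pics/ and viewed, about 8 in all and at most 12, crops included, and the job is handed in when it is done.

Besides the shell and the picture viewer there is one more tool, called after ">>>" as name(argument=value, ...) on one line, values as JSON. step_arm: Moves the arm, as the interface text tells. Its arguments: {"type":"object","properties":{"deltas":{"type":"array"},"fingers":{"type":"number"},"grip_force":{"type":"number"}},"required":["deltas"]}

```bash
mkdir -p pics; cat > h.py <<'E'
import numpy as np, cv2
from plant import robot, cams
def save(p,n): cv2.imwrite('pics/'+n,cv2.cvtColor(p['pixels'],cv2.COLOR_RGB2BGR))
def ray(p,xy):
    E=np.array(p['extrinsics']);R=E[:3,:3];t=E[:3,3]
    d=R.T@np.array([(xy[0]-p['cx'])/p['fx'],(xy[1]-p['cy'])/p['fy'],1]);return -R.T@t,d/np.linalg.norm(d)
def onz(p,xy,z):
    c,d=ray(p,xy);return c+d*(z-c[2])/d[2]
def proj(p,X):
    E=np.array(p['extrinsics']);q=E[:3,:3]@X+E[:3,3];return [p['fx']*q[0]/q[2]+p['cx'],p['fy']*q[1]/q[2]+p['cy']]
def tri(obs):
    A=np.zeros((3,3));b=np.zeros(3)
    for p,xy in obs:
        c,d=ray(p,xy);M=np.eye(3)-np.outer(d,d);A+=M;b+=M@c
    return np.linalg.solve(A,b)
E
python3 - <<'E'
from h import *
s=robot.read_state();print({k:np.round(v,3) for k,v in s.items()},robot.hold_point_z)
P={n:cams.read_camera(n) for n in('scene','side')}
save(P['scene'],'a.png');save(P['side'],'b.png')
for n in P:
  p=P[n];print(n,np.round(ray(p,(256,192))[0],2))
  for th in('gate_top','blue_tile','knob_center','gate'):
    for r in cams.pinpoint(p,th)[:2]: print(th,np.round(r['xy'],1),round(r['score'],2),np.round(onz(p,r['xy'],{'knob_center':.155,'gate':0}.get(th,.09)),3))
for th in('gate_top','blue_tile','knob_center'):
  a=[cams.pinpoint(P[n],th) for n in P]
  if all(a): print(th,np.round(tri([(P[n],x[0]['xy']) for n,x in zip(P,a)]),4))
for th in 'tape vial bowl brush pouches bottle cup'.split():
  for n in P:
    for r in cams.pinpoint(P[n],th)[:1]: print(n,th,round(r['score'],2),np.round(onz(P[n],r['xy'],0),2))
E
```

```text
{'t': np.float64(0.0), 'q': array([-1.259,  0.131,  1.489,  0.   ,  1.523, -0.085]), 'dq': array([ 0.002, -0.   ,  0.001,  0.   ,  0.   , -0.   ]), 'joint_torque': array([-3.0000e-03, -5.5985e+01, -4.9175e+01,  7.7000e-02,  3.6000e-02,
       -0.0000e+00]), 'tool_pos': array([ 0.232, -0.553,  0.218]), 'orientation': array([-3.078, -0.619,  0.   ]), 'force': array([0.925, 0.577, 0.217]), 'wrist_torque': array([-0.062,  0.02 ,  0.006]), 'opening': np.float64(0.093)} 0.0188
scene [1.24 0.03 1.16]
gate_top [231.2 194.4] 0.8 [ 0.571 -0.091  0.09 ]
blue_tile [289.6 201.9] 0.48 [0.588 0.086 0.09 ]
blue_tile [234.4 180.9] 0.39 [ 0.522 -0.085  0.09 ]
knob_center [248.2 192.9] 0.58 [ 0.605 -0.036  0.155]
gate [235.4 210.4] 0.9 [ 0.574 -0.082  0.   ]
side [-0.12  0.66  1.08]
blue_tile [278.3 207.4] 0.42 [ 0.504 -0.077  0.09 ]
blue_tile [265.4 197.3] 0.34 [ 0.567 -0.083  0.09 ]
knob_center [249.6 188.9] 0.56 [ 0.584 -0.027  0.155]
gate [264.6 217.4] 0.66 [ 0.564 -0.076  0.   ]
gate [120.5 297.9] 0.58 [0.653 0.447 0.   ]
blue_tile [0.5309 0.016  0.0956]
knob_center [ 0.5949 -0.0373  0.1406]
side tape 0.65 [0.54 0.1  0.  ]
scene vial 0.57 [ 0.66 -0.2   0.  ]
side vial 0.73 [ 0.57 -0.15  0.  ]
scene bowl 0.88 [ 0.52 -0.29  0.  ]
side bowl 0.69 [ 0.52 -0.31  0.  ]
scene brush 0.97 [ 0.74 -0.08 -0.  ]
side brush 0.61 [ 0.74 -0.09  0.  ]
scene pouches 0.83 [0.35 0.46 0.  ]
side pouches 0.61 [0.37 0.46 0.  ]
scene bottle 0.63 [0.66 0.45 0.  ]
side bottle 0.87 [0.66 0.45 0.  ]
scene cup 0.67 [ 0.5  -0.52  0.  ]
side cup 0.72 [ 0.52 -0.52  0.  ]
```

View pics/a.png

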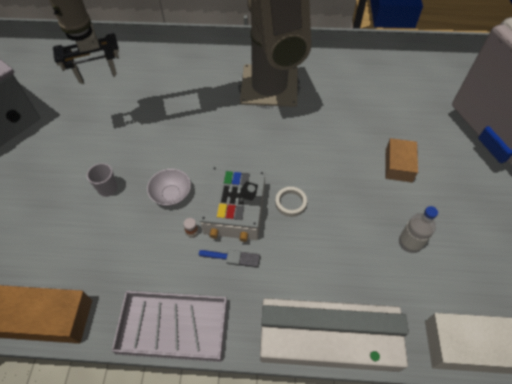

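View pics/b.png

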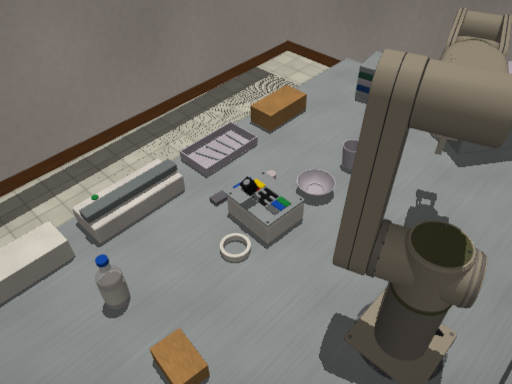

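```bash
python3 - <<'E'
from h import *
P={n:cams.read_camera(n) for n in('scene','side')}
B={'scene':(190,150,95,100),'side':(215,160,100,90)}
ims=[]
Q={}
for n,p in P.items():
  x,y,w,h=B[n];c=p['pixels'][y:y+h,x:x+w]
  ims.append(cv2.resize(cv2.cvtColor(c,cv2.COLOR_RGB2BGR),(395,400),interpolation=cv2.INTER_CUBIC))
  hsv=cv2.cvtColor(c,cv2.COLOR_RGB2HSV).astype(int)
  for col,(lo,hi) in dict(blue=(108,128),green=(50,80),yellow=(20,32),red=(0,6)).items():
    m=((hsv[...,0]>=lo)&(hsv[...,0]<=hi)&(hsv[...,1]>150)&(hsv[...,2]>60)).astype(np.uint8)
    k,l,st,ce=cv2.connectedComponentsWithStats(m)
    for i in range(1,k):
      if st[i,4]>8: print(n,col,st[i],np.round(ce[i]+[x,y],1),np.round(onz(p,ce[i]+[x,y],.093),4))
cv2.imwrite('pics/c.png',np.hstack(ims))
for n,p in P.items():
  for th in('knob','knob_center','gate_top'):
    for r in cams.pinpoint(p,th)[:1]: print(n,th,np.round(r['xy'],1),round(r['score'],2))
  for r in cams.silhouettes(p,'knob')[:1]: print(n,'sil',r['xy'],r['mask'].sum(),np.round(np.argwhere(r['mask']).mean(0)[::-1],1),r['score'])
E
```

```text
scene blue [43 23  7 11 61] [236.1 177.9] [ 0.5123 -0.0807  0.093 ]
scene green [36 23  5  9 21] [228.2 177. ] [ 0.5104 -0.1053  0.093 ]
scene yellow [28 54  9 13 95] [221.8 210. ] [ 0.6292 -0.1129  0.093 ]
scene red [36 55  9 13 83] [230.  211.3] [ 0.6321 -0.0885  0.093 ]
side blue [18 23  8  5 12] [236.5 185. ] [ 0.6774 -0.0573  0.093 ]
side blue [56 40 14 11 67] [277.5 205. ] [ 0.5117 -0.081   0.093 ]
side green [62 37 13 10 63] [283.1 201.3] [ 0.5097 -0.1061  0.093 ]
side yellow [39 19 11  9 60] [258.6 183.2] [ 0.6284 -0.1153  0.093 ]
scene knob [251.1 189.6] 0.65
scene knob_center [248.5 192.7] 0.62
scene gate_top [229.8 197.2] 0.92
scene sil [249.4, 187.5] 251 [249.  190.9] 0.64
side knob_center [247.8 185.6] 0.46
side gate_top [265.7 195.1] 0.67
side sil [250.0, 185.1] 207 [248.8 185.6] 0.75
```

View pics/c.png

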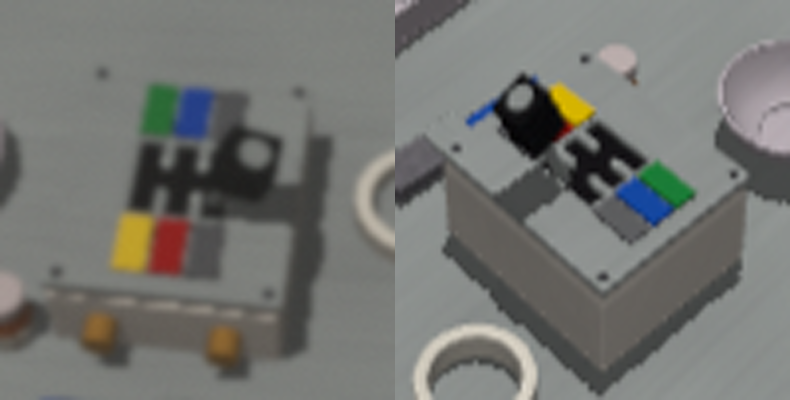

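>>> step_arm(deltas=[{"offset":[0,0,-1.5],"roll":0.155},{"offset":[0,0,-1.5],"roll":0.155},{"offset":[0,0,-1.5],"roll":0.153},{"offset":[0,0,0],"roll":0}], fingers=0, grip_force=10)

```text
t: 2.5
tool_pos: [0.2322, -0.5541, 0.2651]
orientation: [3.137, -0.102, 0.001]
force: [-0.2, -0.5, 0.4]
opening: 0.0576
```

>>> step_arm(deltas=[{"offset":[3.6,-4.9,0],"roll":0},{"offset":[3.6,-4.9,0],"roll":0},{"offset":[3.6,-4.9,0],"roll":0},{"offset":[3.6,-4.9,0],"roll":0},{"offset":[3.6,-4.9,0],"roll":0},{"offset":[3.6,-4.9,0],"roll":0},{"offset":[3.6,-4.9,0],"roll":0},{"offset":[3.6,-4.9,0],"roll":0},{"offset":[3.6,-4.9,0],"roll":0},{"offset":[3.6,-4.9,0],"roll":0},{"offset":[3.3,-4.9,0],"roll":0},{"offset":[0,0,0],"roll":0}])

```text
t: 4.0
tool_pos: [0.6606, -0.0374, 0.2611]
orientation: [-3.139, 0.09, 0.004]
force: [-0.3, -0.6, -0.5]
opening: 0.0005
```

```bash
python3 - <<'E'
from h import *
p=cams.read_camera('wrist');q=cams.read_camera('scene')
x,y,w,h=190,130,110,110
c=cv2.resize(q['pixels'][y:y+h,x:x+w],(384,384),interpolation=cv2.INTER_CUBIC)
o=np.hstack([c,p['pixels'][:, 60:460]]);cv2.imwrite('pics/d.png',cv2.cvtColor(o,cv2.COLOR_RGB2BGR))
E=np.array(p['extrinsics']);print(np.round(E,3),p['fx'],p['cx'],p['cy'])
R=E[:3,:3];cw=-R.T@E[:3,3];print('cam',cw.round(3))
def fr(xy):
  v=np.array([xy[0]-p['cx'],xy[1]-p['cy']]);r=np.hypot(*v);th=r/p['fx']
  return R.T@np.append(v/r*np.sin(th),np.cos(th))
for t,z in(('gate_top',.09),('knob_center',.158),('blue_tile',.09)):
  for r in cams.pinpoint(p,t)[:2]:
    d=fr(r['xy']);print(t,np.round(r['xy']),round(r['score'],2),np.round(cw+d*(z-cw[2])/d[2],4))
E
```

```text
[[-0.057 -0.998 -0.001  0.   ]
 [-0.966  0.055  0.252  0.6  ]
 [-0.252  0.015 -0.968  0.598]
 [ 0.     0.     0.     1.   ]] 297.3186396354542 256.0222136242876 187.15427334063864
cam [ 0.731 -0.042  0.427]
gate_top [296. 239.] 0.76 [ 0.5735 -0.083   0.09  ]
```

View pics/d.png

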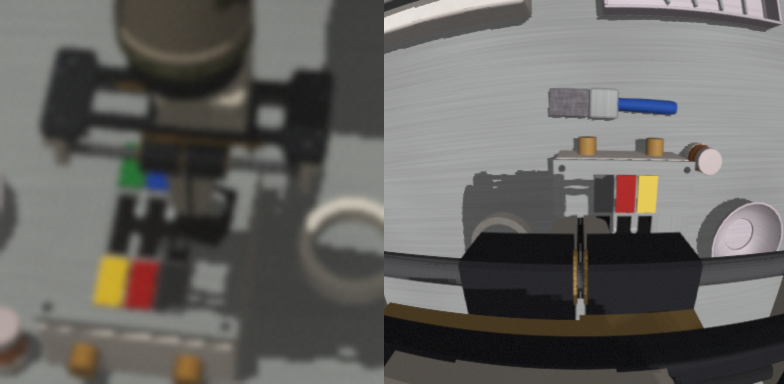

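>>> step_arm(deltas=[{"offset":[0,0,-0.0],"roll":0.009},{"offset":[0,0,4],"roll":0},{"offset":[0,0,4],"roll":0},{"offset":[0,0,3.1],"roll":0},{"offset":[0,0,0],"roll":0}])

```text
t: 4.88
tool_pos: [0.6572, -0.0421, 0.1494]
orientation: [-3.139, 0.12, 0.009]
force: [-0.6, -0.5, 1.2]
opening: 0.0003
```

>>> step_arm(deltas=[{"offset":[-0.7,0,0],"roll":0},{"offset":[-0.7,0,0],"roll":0},{"offset":[-0.6,0,0],"roll":0},{"offset":[0,0,0],"roll":0}])

```text
t: 5.38
tool_pos: [0.6397, -0.04, 0.1535]
orientation: [3.139, -0.118, 0.002]
force: [-0.3, 0.6, -0.6]
opening: 0.0007
```

>>> step_arm(deltas=[{"offset":[-0.5,0,0],"roll":0},{"offset":[-0.5,0,0],"roll":0},{"offset":[-0.5,0,0],"roll":0},{"offset":[-0.5,0,0],"roll":0}])

```text
t: 5.88
tool_pos: [0.6201, -0.0385, 0.1531]
orientation: [3.139, -0.118, 0.002]
force: [2.8, 0.6, 1.8]
opening: 0.0006
```

>>> step_arm(deltas=[{"offset":[-0.4,0,0],"roll":0},{"offset":[-0.4,0,0],"roll":0},{"offset":[-0.4,0,0],"roll":0},{"offset":[-0.4,0,0],"roll":0},{"offset":[0,0,0],"roll":0}])

```text
t: 6.5
tool_pos: [0.6035, -0.0373, 0.1525]
orientation: [3.139, -0.118, -0.001]
force: [2.4, -0.2, 0.5]
opening: 0.0009
```

```bash
python3 - <<'E'
from h import *
s=robot.read_state();print(np.round(s['tool_pos'],4),np.round(s['force'],1))
o=[]
for n,(x,y,w,h) in {'scene':(190,130,100,100),'side':(215,150,100,100)}.items():
  p=cams.read_camera(n)
  o.append(cv2.resize(p['pixels'][y:y+h,x:x+w],(400,400),interpolation=cv2.INTER_CUBIC))
  for r in cams.pinpoint(p,'knob_center')[:1]: print(n,np.round(r['xy'],1),round(r['score'],2),np.round(onz(p,r['xy'],.156),4))
cv2.imwrite('pics/e.png',cv2.cvtColor(np.hstack(o),cv2.COLOR_RGB2BGR))
E
```

```text
[ 0.6035 -0.0373  0.1525] [ 2.4 -0.2  0.5]
scene [249.8 187.6] 0.41 [ 0.587  -0.0323  0.156 ]
side [254.2 192.3] 0.75 [ 0.5615 -0.0254  0.156 ]
```

View pics/e.png

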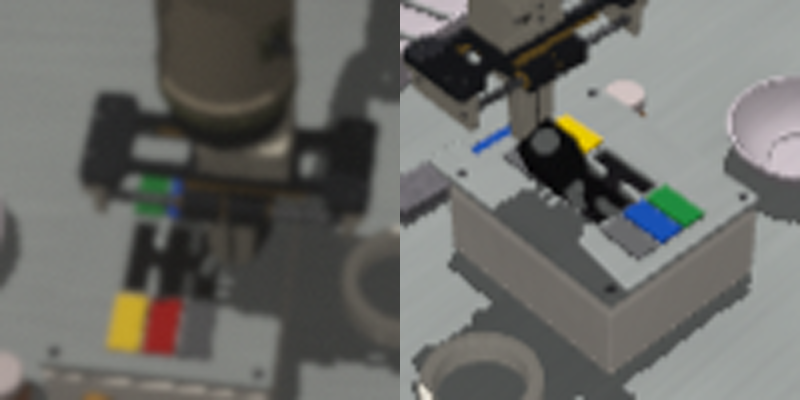

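>>> step_arm(deltas=[{"offset":[-0.2,0,0],"roll":0},{"offset":[0,0,0],"roll":0},{"offset":[1.5,0,0],"roll":0},{"offset":[2,0,0],"roll":0},{"offset":[0,-3,0],"roll":0},{"offset":[0,-3,0],"roll":0},{"offset":[-2,0,0],"roll":0},{"offset":[-4,0,0],"roll":0},{"offset":[0,0,0],"roll":0},{"offset":[0,0,0],"roll":0}])

```text
t: 7.95
tool_pos: [0.5818, 0.0244, 0.1529]
orientation: [3.139, -0.118, 0.001]
force: [-0.7, 0.1, 0.1]
opening: 0.0004
```

```bash
cat >> h.py <<'E'
def gf(X):
    c,s=np.cos(-.066),np.sin(-.066);d=np.array(X[:2])-[.5725,-.084];return np.round([c*d[0]+s*d[1],-s*d[0]+c*d[1]],4)
E
python3 - <<'E'
from h import *
s=robot.read_state();print(gf(s['tool_pos']),s['tool_pos'][2],np.round(s['force'],1),2*np.arctan2(s['orientation'][1],s['orientation'][0]))
o=[];ob=[]
for n,(x,y,w,h) in {'scene':(190,130,100,100),'side':(215,150,100,100)}.items():
  p=cams.read_camera(n)
  o.append(cv2.resize(p['pixels'][y:y+h,x:x+w],(400,400),interpolation=cv2.INTER_CUBIC))
  for r in cams.pinpoint(p,'knob_center')[:1]: print(n,np.round(r['xy'],1),round(r['score'],2),gf(onz(p,r['xy'],.156)));ob.append((p,r['xy']))
  for r in cams.silhouettes(p,'knob')[:1]: print(n,'sil',gf(onz(p,r['xy'],.156)))
cv2.imwrite('pics/f.png',cv2.cvtColor(np.hstack(o),cv2.COLOR_RGB2BGR))
E
```

```text
[0.0021 0.1088] 0.15293426494241602 [-0.7  0.1  0.1] -0.07525773147976327
scene [245.7 182.9] 0.64 [-0.0035  0.0387]
scene sil [0.0016 0.0559]
side [252.5 190.7] 0.48 [-0.0058  0.0567]
side sil [0.0062 0.0425]
```

View pics/f.png

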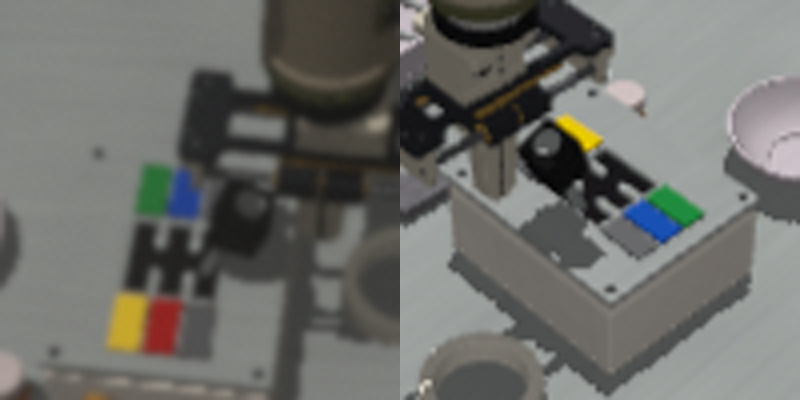

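>>> step_arm(deltas=[{"offset":[0,1,0],"roll":0},{"offset":[0,0.6,0],"roll":0},{"offset":[0,0.5,0],"roll":0},{"offset":[0,0.5,0],"roll":0},{"offset":[0,0.5,0],"roll":0},{"offset":[0,0.5,0],"roll":0}])

```text
t: 9.0
tool_pos: [0.5789, -0.0116, 0.1529]
orientation: [-3.139, 0.118, -0.001]
force: [0.9, 2.9, 2.4]
opening: 0.0001
```

>>> step_arm(deltas=[{"offset":[0,0.4,0],"roll":0},{"offset":[0,0.4,0],"roll":0},{"offset":[0,0.4,0],"roll":0}])

```text
t: 9.38
tool_pos: [0.5777, -0.0236, 0.1525]
orientation: [3.139, -0.118, -0.0]
force: [0.6, 2.7, 1.6]
opening: 0.0004
```

>>> step_arm(deltas=[{"offset":[0,0.4,0],"roll":0},{"offset":[0,0.4,0],"roll":0},{"offset":[0,0.4,0],"roll":0}])

```text
t: 9.75
tool_pos: [0.5769, -0.0356, 0.1526]
orientation: [3.139, -0.118, -0.0]
force: [-0.6, 1.8, 1.4]
opening: 0.0004
```

>>> step_arm(deltas=[{"offset":[0,0.4,0],"roll":0},{"offset":[0,0.4,0],"roll":0},{"offset":[0,0.4,0],"roll":0},{"offset":[0,0,0],"roll":0}])

```text
t: 10.25
tool_pos: [0.5759, -0.0477, 0.1525]
orientation: [3.139, -0.119, -0.0]
force: [0.8, 1.8, 0.6]
opening: 0.0006
```

```bash
python3 - <<'E'
from h import *
s=robot.read_state();print(gf(s['tool_pos']),s['tool_pos'][2],np.round(s['force'],1),2*np.arctan2(s['orientation'][1],s['orientation'][0]))
o=[];ob=[]
for n,(x,y,w,h) in {'scene':(190,130,100,100),'side':(215,150,100,100)}.items():
  p=cams.read_camera(n)
  o.append(cv2.resize(p['pixels'][y:y+h,x:x+w],(400,400),interpolation=cv2.INTER_CUBIC))
  for r in cams.pinpoint(p,'knob_center')[:1]: print(n,np.round(r['xy'],1),round(r['score'],2),gf(onz(p,r['xy'],.164)))
  for r in cams.silhouettes(p,'knob')[:1]: print(n,'sil',gf(onz(p,r['xy'],.164)))
cv2.imwrite('pics/g.png',cv2.cvtColor(np.hstack(o),cv2.COLOR_RGB2BGR))
E
```

```text
[0.001  0.0365] 0.152543200489009 [0.8 1.8 0.6] -0.07565855885647611
scene [231.3 183.2] 0.69 [ 0.0079 -0.0011]
scene sil [ 0.0036 -0.0003]
side [264.5 181.8] 0.69 [-0.0078  0.0068]
side sil [-0.0047 -0.0115]
```

View pics/g.png

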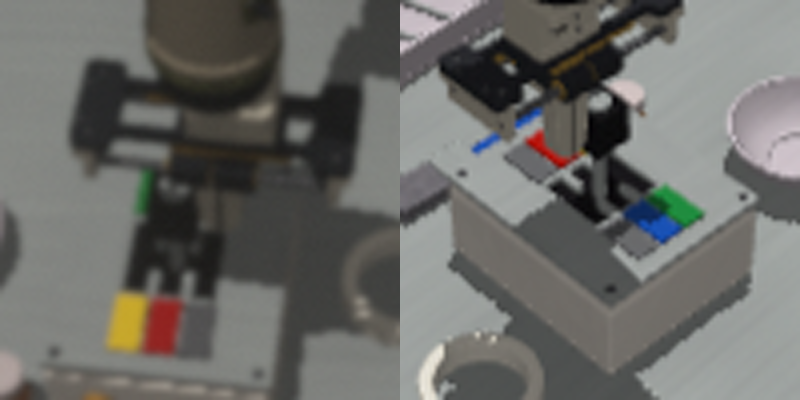

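>>> step_arm(deltas=[{"offset":[0,-1,0],"roll":0},{"offset":[0,-2,0],"roll":0},{"offset":[3.5,0,0],"roll":0},{"offset":[3.5,0,0],"roll":0},{"offset":[0,3.3,0],"roll":0},{"offset":[0,3.3,0],"roll":0},{"offset":[-1,0,0],"roll":0},{"offset":[-1,0,0],"roll":0},{"offset":[-1,0,0],"roll":0},{"offset":[0,0,0],"roll":0}])

```text
t: 11.8
tool_pos: [0.6126, -0.0852, 0.1529]
orientation: [-3.139, 0.116, -0.0]
force: [-0.1, 0.3, -0.2]
opening: 0.0006
```

>>> step_arm(deltas=[{"offset":[-0.5,0,0],"roll":0},{"offset":[-0.5,0,0],"roll":0},{"offset":[-0.5,0,0],"roll":0},{"offset":[-0.5,0,0],"roll":0},{"offset":[-0.4,0,0],"roll":0}])

```text
t: 12.42
tool_pos: [0.5895, -0.0845, 0.1532]
orientation: [3.139, -0.118, 0.002]
force: [1.9, -0.4, 1.4]
opening: 0.0006
```

>>> step_arm(deltas=[{"offset":[-0.4,0,0],"roll":0},{"offset":[-0.4,0,0],"roll":0},{"offset":[-0.4,0,0],"roll":0}])

```text
t: 12.8
tool_pos: [0.5771, -0.0835, 0.1527]
orientation: [3.139, -0.118, 0.0]
force: [1.8, -0.6, 1.7]
opening: 0.0003
```

>>> step_arm(deltas=[{"offset":[-0.4,0,0],"roll":0},{"offset":[-0.4,0,0],"roll":0},{"offset":[-0.4,0,0],"roll":0},{"offset":[-0.4,0,0],"roll":0}])

```text
t: 13.3
tool_pos: [0.5609, -0.0822, 0.1523]
orientation: [-3.139, 0.118, 0.001]
force: [1.4, -1.8, 0.0]
opening: 0.0003
```

>>> step_arm(deltas=[{"offset":[-0.2,0,0],"roll":0},{"offset":[-0.2,0,0],"roll":0}])

```text
t: 13.55
tool_pos: [0.5572, -0.0819, 0.1526]
orientation: [-3.139, 0.118, 0.0]
force: [3.4, -0.2, 0.1]
opening: 0.0002
```

>>> step_arm(deltas=[{"offset":[-0.1,0,0],"roll":0},{"offset":[-0.1,0,0],"roll":0}])

```text
t: 13.8
tool_pos: [0.5554, -0.0818, 0.1526]
orientation: [-3.139, 0.118, -0.0]
force: [1.1, -1.0, -0.1]
opening: 0.0007
```

>>> step_arm(deltas=[{"offset":[-0.1,0,0],"roll":0},{"offset":[-0.1,0,0],"roll":0}])

```text
t: 14.05
tool_pos: [0.5534, -0.0817, 0.1526]
orientation: [-3.139, 0.118, 0.0]
force: [2.6, 0.1, -0.9]
opening: 0.0006
```

>>> step_arm(deltas=[{"offset":[-0.1,0,0],"roll":0}])

```text
t: 14.18
tool_pos: [0.5526, -0.0816, 0.1527]
orientation: [3.139, -0.118, 0.001]
force: [3.2, 0.4, -2.3]
opening: 0.0006
```

>>> step_arm(deltas=[{"offset":[-0.1,0,0],"roll":0}])

```text
t: 14.3
tool_pos: [0.5519, -0.0816, 0.1528]
orientation: [3.139, -0.118, 0.002]
force: [5.7, 0.7, -2.2]
opening: 0.0006
```

>>> step_arm(deltas=[{"offset":[0,0,0],"roll":0}])

```text
t: 14.42
tool_pos: [0.552, -0.0816, 0.1529]
orientation: [3.139, -0.118, 0.002]
force: [5.7, -0.8, -1.6]
opening: 0.0006
```

>>> step_arm(deltas=[{"offset":[-0.1,0,0],"roll":0},{"offset":[0,0,0],"roll":0}])

```text
t: 14.68
tool_pos: [0.5515, -0.0815, 0.1531]
orientation: [3.139, -0.118, 0.004]
force: [7.4, -0.9, -2.9]
opening: 0.0007
```

Firm stop felt. Backing off and checking.

>>> step_arm(deltas=[{"offset":[1,0,0],"roll":0},{"offset":[3,0,0],"roll":0},{"offset":[5,0,0],"roll":0},{"offset":[0,-4,-4],"roll":0},{"offset":[0,-4,-4],"roll":0},{"offset":[0,-4,-2],"roll":0},{"offset":[0,-4,0],"roll":0},{"offset":[0,-4,0],"roll":0},{"offset":[0,0,0],"roll":0}])

```text
t: 15.8
tool_pos: [0.6548, 0.1142, 0.252]
orientation: [-3.139, 0.112, 0.003]
force: [0.1, 0.4, -0.5]
opening: 0.0005
```

```bash
python3 - <<'E'
from h import *
s=robot.read_state();print(gf(s['tool_pos']),s['tool_pos'][2],np.round(s['force'],1))
o=[];ob=[]
for n,(x,y,w,h) in {'scene':(190,130,100,100),'side':(215,150,100,100)}.items():
  p=cams.read_camera(n)
  o.append(cv2.resize(p['pixels'][y:y+h,x:x+w],(400,400),interpolation=cv2.INTER_CUBIC))
  for r in cams.pinpoint(p,'knob_center')[:1]: print(n,np.round(r['xy'],1),round(r['score'],2),gf(onz(p,r['xy'],.156)));ob.append((p,r['xy']))
  for r in cams.silhouettes(p,'knob')[:1]: print(n,'sil',gf(onz(p,r['xy'],.156)),r['xy'])
cv2.imwrite('pics/i.png',cv2.cvtColor(np.hstack(o),cv2.COLOR_RGB2BGR))
if len(ob)==2:
  X=tri(ob);print(gf(X),X[2])
E
```

```text
[0.069  0.2032] 0.25202819506532775 [ 0.1  0.4 -0.5]
scene [235.7 171.3] 0.49 [-0.0406  0.0038]
scene sil [-0.0526 -0.0025] [234.2, 167.8]
side [274.5 191.6] 0.75 [-0.0561  0.0093]
side sil [-0.0522 -0.0019] [276.2, 189.3]
[-0.0482  0.0019] 0.14546922132026294
```

View pics/i.png

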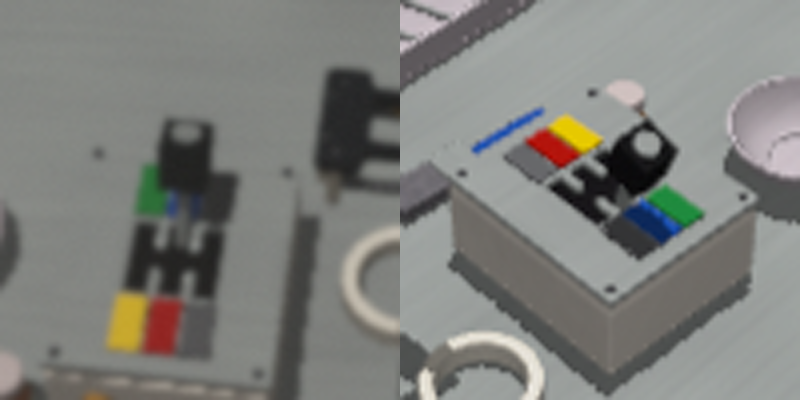

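```bash
python3 -c "
from plant import robot
print(robot.close_job())"
```

```text
the job is handed in; nothing more can be done
None
```

The lever is home in the blue slot (middle column, near end), and I handed the job in at about 16 s of robot time.

- **How it was moved:** With the closed fingers I pushed the knob from its parked place to the cross channel, then sideways to the middle column. From there I pushed it towards the robot into the slot. It never entered another coloured slot.
- **Forces:** Most readings during the pushes were around 2–4 N. I stopped at about 7 N, when the knob came firmly against the end of the slot.
- **Final checks:** With the arm clear of everything, both cameras together put the knob's centre at x ≈ -48 mm, y ≈ +2 mm in the gate's frame. That is a lean of about -0.32 rad, which is within the fully-home range. The last picture shows the rod in the blue slot and the tape, vial and bowl still in place. The other things on the bench were outside that crop, and the arm did not go near them.
- **Disagreement:** Taken alone, the network's knob points differed by about 15 mm between the two cameras (x = -41 and -56 mm). The knob outlines from both cameras agreed at about -52 mm.

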